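# Find the heavy side of a wheel on the balancing stand and hold it down

## Task

The wheel on the small balancing stand is heavier on one side, and you cannot see which. Take it by its wooden crank handle, turn it at least half a turn and feel where it pulls and where it resists, then bring the heavy side straight down and finish while still holding the handle there, at rest. Leave the eraser, the green wax block and the blue jar alone.

Things in the scene. Friction and masses are not known exactly. Their poses are not given: they have to be found in the camera images.
- stand: Balancing stand, fixed to the bench: dark steel base 130x110x12 mm, grey pedestal 50 mm wide, level axle 130 mm above the bench. Origin: centre of the base's underside; x runs along the axle away from the wheel and handle (these are on its -x side, towards the robot), y to the left, z up. It may be yawed.
- axle (a point): Point on the axle line, 130 mm above the bench, 105 mm from the stand's origin to its -x: the centre of the vertical circle that the centre of the handle describes. Axes as the stand's.
- wheel: Aluminium wheel with brass band, 112 mm across, 28 mm thick, its front face 71 mm behind the handle's centre. Origin on the axle line above the stand's origin, x along the axle as the stand's, z from the axle towards the handle. It turns endlessly both ways on a stiff bearing (dry friction about 0.175 N m) and stays wherever it is left. The heavy side's direction differs at every start.
- grip (a point): Centre of the wooden crank handle: dark sleeve 54 mm long, 18 to 20 mm thick, level and parallel to the axle, 45 mm from the axle line. It turns freely on its pin, so it can be pinched across from above and carried round without turning the hand. The turning force here varies over a turn between about 0.6 and 7 N: most where the heavy side is lifted at axle height, least where it sinks there.
- handle: The same wooden sleeve; origin at its centre, x along its length; it spins freely about x. The heavy side is a steel slug hidden in the wheel, 30 mm from the axle, unrelated to the handle and the marks; it pulls with 0.11 to 0.15 N m when level with the axle, less than the friction.
- eraser_mid (a point): Bystander: blue and white eraser, 23x52x12 mm, lying on the bench to the left of the stand; this is its centre.
- wax_mid (a point): Bystander: green wax block, 50x90x24 mm, lying on the bench to the right of the stand; this is its centre.
- jar_mid (a point): Bystander: blue jar with white lid, 40 mm across, 54 mm tall, standing left of and behind the stand; this is its centre.

How it is judged:
By the outcome, as a careful person would: the job done as asked, in the order asked, and still so for the second after the job is handed in, while the arm keeps its last pose, push and grip.
It also fails if it takes over 64 s, if anything falls off the work surface, if the arm or the gripper's body presses on something with over 40 N, if the wrist force passes 120 N, or if a joint passes its speed limit or range.

## Robot

A 6-joint arm with a two-finger parallel gripper is mounted at the origin on a cart in front of the work surface, level with it; the furniture and walls round the work are solid. World frame = base frame: x ahead of the robot, y to its left, z up, the work surface at z = 0. Lengths are in mm, angles in rad, forces in N, time in s.
With the tool pointing down it reaches from about 275 to 725 mm from the base axis. Payload 15.9 kg.
Tool frame: the origin (TCP) lies midway between the tips of the shut fingers; the grasp point (between the pads) lies 19 mm behind it; x points along the fingers, z is the direction in which the jaws open and shut, and the axes are right-handed (so a half turn about x gives the same grasp; the last joint's range is limited). The gripper opens to 85 mm and grips with 20 to 120 N. Pads are 22 mm wide; open, the fingers measure 114 mm over their backs; the gripper's body (76 mm by 85 mm) begins 54 mm behind the grasp point. The pads swing forward as they close: fully open they stand 13 mm farther back than shut.
Start: joints at [-1.106, 0.213, -0.034, 1.323, 0, 1.571], TCP at [224.114, -446.943, 231.306] pointing down, gripper open.
Joint ranges: [-2.98, 2.98], [-0.74, 1.72], [-1.14, 1.35], [-2.1, 2.04], [-1.57, 1.44], [-3.14, 3.14]. Speed limits (rad/s): [1.89, 1.89, 2.39, 2.57, 3.14, 3.14].

## Interface

Orientations are given as a unit quaternion [w, x, y, z].
In Python, from rig import sensors, cams, robot gives the robot as it stands.
- The arm moves only by the shell command python3 -m inch 'ROWS' [FORCE]. ROWS is JSON, a list of rows, each a list of 3 entries, a list of its own where there are three numbers: the shift along the tool's x, y, z in cm, then the turn, a rotation vector about the tool's x, y, z in rad, then the opening, from 0 (shut) to 1 (fully open). A call has 1 to 8 rows; each row shifts and turns the commanded pose from where the row before left it, along the tool's axes as they then stand; what a row does not reach is not made up. A row lasts 1/12 s, in which the tool goes at most 41.7 mm and 7.16 degrees, less where a joint would pass 70% of its speed; a pose out of reach is approached as far as the arm can. A call is refused whole if a number of a shift passes 4.17 or a number of a turn 0.125, either way. A call with a gripper value outside its range is refused whole. The fingers move at their own pace and stop on an object; FORCE is the grip in N (left out, the last holds). Time passes only in rows, so rows that do not move let the fingers close. It gives the time, the measured TCP pose, the force and the opening at its end, in the units of the state.
- sensors.sense(): the state, without advancing time (a new reading comes with each control period).
- cams.snapshot(name): name is "scene" or "top" or "wrist"; returns a dict with "frame" (480x640x3 uint8, blue, green, red), "camera_matrix" (3x3 intrinsics, pixels), "D" ([k1, k2, p1, p2, k3] as OpenCV has them; the pictures are not rectified), "world_to_cam" (4x4, takes a point from world to camera coordinates); the wrist camera has in their place "mount" (4x4, takes a point from camera to tool coordinates, whose origin is the TCP and whose axes are the tool frame's). Camera axes: x right, y down, z forward; pixel columns grow to the right and rows downward; lengths in mm; the calibration is good to about 2 mm. A picture is of the moment at which its call begins: read the wrist's pose just before it. There is no depth.
- robot.job_done(): hands the job in, once; it reports no verdict.
The state is a dict: "time": time; "qpos": joint angles; "joint_velocities": joint speeds; "tau": joint torques, N m; "tcp_pos": TCP position; "ee_rot": TCP orientation; "contact_force": force on the tool from outside, world axes, zero at the start; "torque": the same for the moment, N m; "gripper_width": finger opening in mm.
Only numpy, scipy, OpenCV 4.12 (cv2) and the standard library are available. Lean on these libraries where they do the work, as an engineer would, in place of code of your own. Each camera call takes 0.05 s, during which the arm holds its last target.

## Working session

There is one attempt and no reset: what is moved stays moved. The work goes in short steps, Python scripts to look and compute and a shell command to move; the robot and the scene stay as the last step left them, time stands still between calls to the robot, and variables do not carry over. Pictures are saved under pics/ and viewed, and the job is handed in when it is done.

```bash
ls; mkdir -p pics; python3 - <<'E'
from rig import sensors,cams
import cv2
print(sensors.sense())
for n in("scene","top","wrist"):
    s=cams.snapshot(n); cv2.imwrite(f"pics/{n}0.png",s["frame"])
    print(n,s["camera_matrix"],s["D"],s.get("world_to_cam",s.get("mount")))
E
```

```text
pics
{'time': 0.0, 'qpos': array([-1.10597069e+00,  2.13358896e-01, -3.50706145e-02,  1.32348221e+00,
        2.36500513e-05,  1.57080230e+00]), 'joint_velocities': array([ 6.86252132e-04,  3.60706792e-05, -5.33996901e-04,  9.73577559e-04,
        2.61192775e-04, -1.66202585e-03]), 'tau': array([ 2.21281643e-04, -6.86167145e+01,  4.87115049e+01,  1.79210101e-02,
       -6.76876334e-05,  5.36698417e-05]), 'tcp_pos': array([ 223.98814721, -446.64342467,  230.81021585]), 'ee_rot': array([ 0.60138742,  0.37160966,  0.60204979, -0.37118118]), 'contact_force': array([ 1.35642661, -1.02336467,  0.61617746]), 'torque': array([-0.04029811, -0.02047988, -0.0250315 ]), 'gripper_width': 85.21389596574875}
scene [[510.16742779   0.         313.37217247]
 [  0.         510.16742779 231.48079311]
 [  0.           0.           1.        ]] [0.03412784 0.         0.         0.         0.        ] [[-7.73828059e-01 -6.33323877e-01  9.53950620e-03  5.78915778e+02]
 [-3.16077684e-01  3.73060935e-01 -8.72307535e-01  2.38384132e+02]
 [ 5.48894373e-01 -6.78031272e-01 -4.88864563e-01  6.61736448e+02]
 [ 0.0
[... 277 characters left out ...]
79e-01  2.95721468e-02  1.31179228e+02]
 [-9.96309935e-01 -1.42595336e-02 -8.46355617e-02  6.11430494e+02]
 [ 8.50143431e-02 -2.84649193e-02 -9.95973047e-01  1.04988970e+03]
 [ 0.00000000e+00  0.00000000e+00  0.00000000e+00  1.00000000e+00]]
wrist [[338.55490108   0.         320.00958812]
 [  0.         338.55490108 238.360178  ]
 [  0.           0.           1.        ]] [0.00582937 0.         0.         0.         0.        ] [[-4.90123547e-04 -2.87386510e-01  9.57814572e-01 -1.42503970e+02]
 [ 3.06746176e-04 -9.57814685e-01 -2.87386387e-01  7.41459417e+01]
 [ 9.99999833e-01  1.52951121e-04  5.57602244e-04 -6.16423758e-01]
 [ 0.00000000e+00  0.00000000e+00  0.00000000e+00  1.00000000e+00]]
```

View pics/scene0.png

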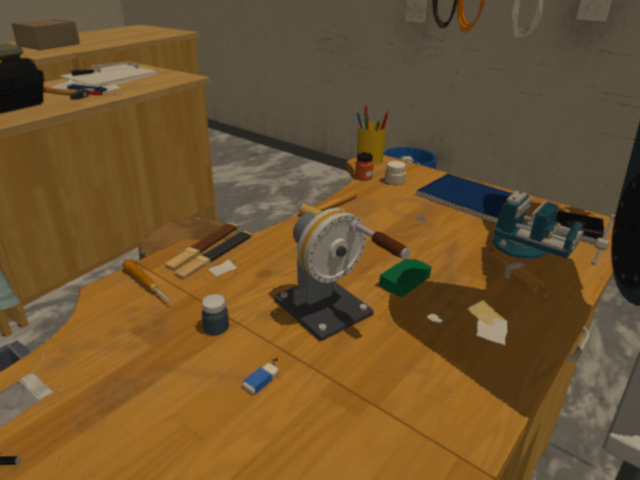

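View pics/top0.png

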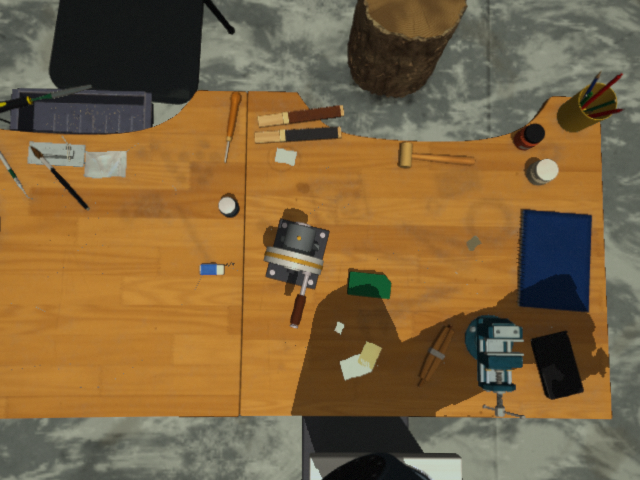

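View pics/wrist0.png

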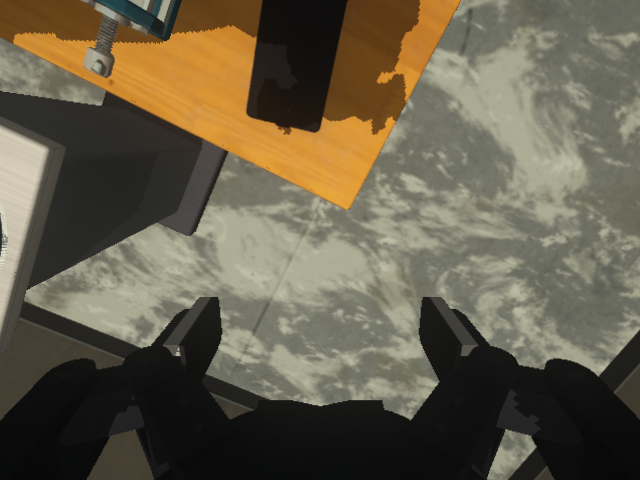

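The scene picture shows the stand at about (325,270) with the brown handle at about (390,243), pointing to the upper right of the wheel. In the top view the handle runs from (302,295) to (296,326) and the base is around (297,253). I'll zoom in on both.

```bash
python3 - <<'E'
import cv2,numpy as np
a=cv2.imread("pics/scene0.png")[190:345,260:430]; b=cv2.imread("pics/top0.png")[200:340,240:400]
cv2.imwrite("pics/zs.png",cv2.resize(a,None,fx=4.5,fy=3.8*4.5/3.8*0.85,interpolation=2)[:600])
cv2.imwrite("pics/zt.png",cv2.resize(b,None,fx=4,fy=4,interpolation=2))
for n,box in(("scene",(225,262,355,415)),("top",(285,335,285,312))):
    im=cv2.imread(f"pics/{n}0.png");h=cv2.cvtColor(im,cv2.COLOR_BGR2HSV)
    y0,y1,x0,x1=box
    m=np.zeros(im.shape[:2],np.uint8); r=h[y0:y1,x0:x1].astype(int)
    m[y0:y1,x0:x1]=(((r[...,0]<12)|(r[...,0]>172))&(r[...,1]>90)&(r[...,2]<140))*255
    k,l,s,c=cv2.connectedComponentsWithStats(m)
    i=1+np.argmax(s[1:,4]);print(n,s[i],c[i]);p=np.argwhere(l==i)[:,::-1].astype(np.float32)
    print(cv2.minAreaRect(p),cv2.boxPoints(cv2.minAreaRect(p)))
E
```

```text
scene [372 233  33  23 284] [387.88732394 243.25352113]
((387.0090026855469, 243.03469848632812), (33.311222076416016, 11.103740692138672), 30.465543746948242) [[369.83804 239.3753 ]
 [375.46786 229.80463]
 [404.17996 246.69409]
 [398.55014 256.26477]]
top [291 295  14  30 240] [297.61666667 309.51666667]
((297.6470947265625, 309.41180419921875), (8.246211051940918, 29.589345932006836), 14.03624439239502) [[290.05887 322.76474]
 [297.23532 294.05887]
 [305.23532 296.05887]
 [298.05887 324.76474]]
```

View pics/zs.png

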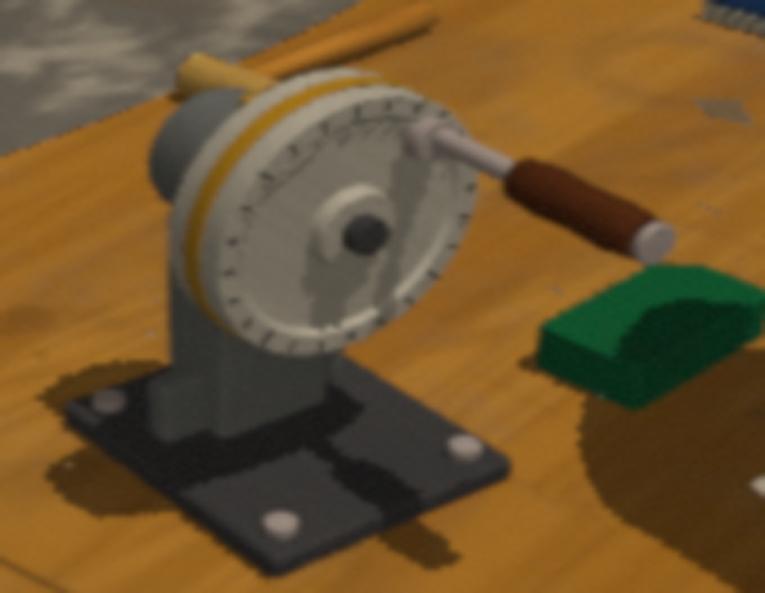

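View pics/zt.png

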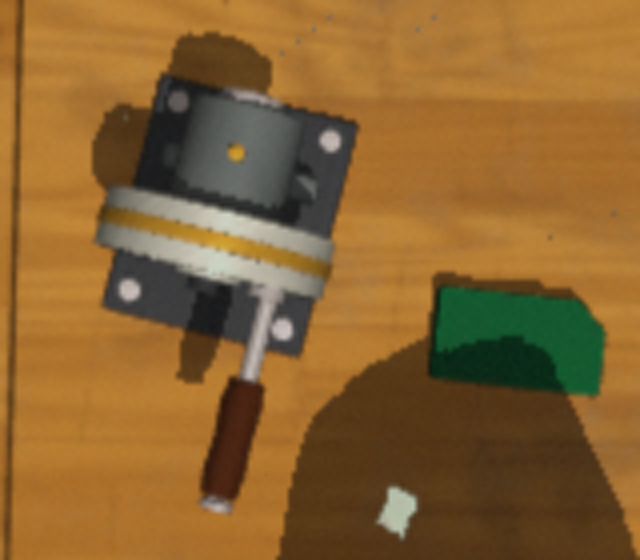

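```bash
cat > h.py <<'E'
import numpy as np,cv2
from rig import cams,sensors
from scipy.spatial.transform import Rotation as R
def ray(s,uv):
    p=cv2.undistortPoints(np.array([[uv]],float),s["camera_matrix"],np.array(s["D"])).ravel()
    T=np.linalg.inv(s["world_to_cam"]); d=T[:3,:3]@[p[0],p[1],1]; return T[:3,3],d/np.linalg.norm(d)
def onz(s,uv,z):
    o,d=ray(s,uv); return o+d*(z-o[2])/d[2]
def tri(rs):
    A=sum(np.eye(3)-np.outer(d,d) for o,d in rs);b=sum((np.eye(3)-np.outer(d,d))@o for o,d in rs)
    x=np.linalg.solve(A,b);return x,[np.linalg.norm((np.eye(3)-np.outer(d,d))@(x-o)) for o,d in rs]
E
python3 - <<'E'
from h import *
S=cams.snapshot("scene");T=cams.snapshot("top")
c=[onz(T,(240+x/4,200+y/4),12) for x,y in[(163,73),(357,122),(301,356),(103,306)]]
print(np.round(c,1),"centre",np.mean(c,0))
ax=(c[0]+c[1]-c[2]-c[3])[:2]; ly=(c[0]+c[3]-c[1]-c[2])[:2]
print("yaw",np.arctan2(ax[1],ax[0]),np.arctan2(-ly[0],ly[1]), np.linalg.norm(ax)/2,np.linalg.norm(ly)/2)
for x,y in[(275,575),(508,465),(68,405)]: print("scene",np.round(onz(S,(260+x/4.5,190+y/3.825),12),1))
for s,t in[((402.2,252.7),(295,324.3)),((373.8,236.5),(302,294.5)),((388,244.4),(298,310))]: print(tri([ray(S,s),ray(T,t)]))
E
```

```text
[[648.5 227.   12. ]
 [623.5 122.2  12. ]
 [497.8 150.8  12. ]
 [523.1 256.5  12. ]] centre [573.20142891 189.14872678  12.        ]
yaw -0.22729541390975522 -0.23446775459369748 128.8523794089956 108.23340657062975
scene [518.1 263.   12. ]
scene [496.8 155.8  12. ]
scene [646.1 226.3  12. ]
(array([437.37809824, 189.99022333, 162.97982598]), [np.float64(1.0887209383794687), np.float64(1.0887209383795744)])
(array([491.23648115, 178.09818842, 163.14782283]), [np.float64(1.0135187599520163), np.float64(1.0135187599521793)])
(array([463.18609931, 184.94995204, 163.87842735]), [np.float64(1.0602552824726297), np.float64(1.0602552824726825)])
```

```bash
cat >> h.py <<'E'
YAW=-0.231
X=np.array([np.cos(YAW),np.sin(YAW),0]);Y=np.array([-np.sin(YAW),np.cos(YAW),0]);Z=np.array([0,0,1.])
AX=np.array([471,214,130.]);H0=np.array([464.3,184.5,163.3])
def tool(s=None):
    s=s or sensors.sense(); q=s["ee_rot"]; return np.array(s["tcp_pos"]),R.from_quat([q[1],q[2],q[3],q[0]])
E
python3 - <<'E'
from h import *
p,r=tool();print(p,"axes cols\n",np.round(r.as_matrix(),3))
for sg in(1,-1):
    G=R.from_matrix(np.c_[-Z,-sg*X,sg*Y]); rv=(r.inv()*G).as_rotvec();print(sg,rv,np.linalg.norm(rv))
tgt=H0-19*Z*1.0; tgt[2]=230
print("shift tool now",r.inv().apply(tgt-p)/10)
E
```

```text
[ 224.05910948 -446.83033627  231.09627282] axes cols
 [[-0.     0.894  0.448]
 [ 0.     0.448 -0.894]
 [-1.     0.    -0.   ]]
1 [-2.44579080e+00 -1.92176862e-04 -5.75273820e-04] 2.44579087331704
-1 [ 6.95801787e-01 -4.51285465e-04  1.50757120e-04] 0.6958019498503452
shift tool now [  0.1315045   49.77448912 -45.66652765]
```

```bash
python3 -m inch '[[[-0.3,2.5,-2.3],[0,0,0],1],[[-0.3,2.5,-2.3],[0,0,0],1],[[-0.3,2.5,-2.3],[0,0,0],1],[[-0.3,2.5,-2.3],[0,0,0],1],[[-0.3,2.5,-2.3],[0,0,0],1],[[-0.3,2.5,-2.3],[0,0,0],1],[[0,2.5,-2.3],[0,0,0],1],[[0,2.5,-2.3],[0,0,0],1]]' 30
python3 -m inch '[[[0,2.5,-2.3],[0,0,0],1],[[0,2.5,-2.3],[0,0,0],1],[[0,2.5,-2.3],[0,0,0],1],[[0,2.5,-2.3],[0,0,0],1],[[0,2.5,-2.3],[0,0,0],1],[[0,2.5,-2.3],[0,0,0],1],[[0,2.5,-2.3],[0,0,0],1],[[0,2.5,-2.3],[0,0,0],1]]'
python3 -c "
from h import *
print(sensors.sense()['qpos'])"
```

```text
time: 0.92
tcp_pos: [320.6, -191.3, 249.5]
ee_rot: [0.602, 0.372, 0.601, -0.371]
contact_force: [1.1, -0.1, 0.4]
gripper_width: 85.4
time: 1.58
tcp_pos: [416.9, 63.2, 249.4]
ee_rot: [0.602, 0.371, 0.602, -0.371]
contact_force: [1.5, -0.7, 0.9]
gripper_width: 85.5
[ 1.50402302e-01  4.87829176e-02 -1.79230956e-01  1.34251093e+00
 -2.69752620e-05  2.82691907e+00]
```

```bash
python3 -m inch '[[[0,0,0],[-0.122,0,0],1],[[0,0,0],[-0.122,0,0],1],[[0,0,0],[-0.122,0,0],1],[[0,0,0],[-0.122,0,0],1],[[0,0,0],[-0.122,0,0],1],[[0,0,0],[-0.122,0,0],1],[[0,0,0],[-0.122,0,0],1],[[0,0,0],[-0.122,0,0],1]]'
python3 -m inch '[[[0,0,0],[-0.122,0,0],1],[[0,0,0],[-0.122,0,0],1],[[0,0,0],[-0.122,0,0],1],[[0,0,0],[-0.122,0,0],1],[[0,0,0],[-0.122,0,0],1],[[0,0,0],[-0.122,0,0],1],[[0,0,0],[-0.122,0,0],1],[[0,0,0],[-0.122,0,0],1]]'
python3 -m inch '[[[0,0,0],[-0.122,0,0],1],[[0,0,0],[-0.122,0,0],1],[[0,0,0],[-0.122,0,0],1],[[0,0,0],[-0.122,0,0],1],[[0,0,0],[0,0,0],1]]'
cat >> h.py <<'E'
def need(tgt):
    p,r=tool();G=R.from_matrix(np.c_[-Z,-X,Y])
    print("tcp",p.round(1),"shift cm",(r.inv().apply(tgt-p)/10).round(2),"turn",(r.inv()*G).as_rotvec().round(4))
E
python3 - <<'E'
from h import *
need(np.r_[H0[:2],200]);print(sensors.sense()['qpos'])
cv2.imwrite("pics/w1.png",cams.snapshot("wrist")["frame"])
E
```

```text
time: 2.25
tcp_pos: [416.6, 61.3, 249.2]
ee_rot: [0.706, 0.044, 0.706, -0.044]
contact_force: [-0.6, -0.2, -0.3]
gripper_width: 85.3
time: 2.92
tcp_pos: [416.7, 61.3, 249.3]
ee_rot: [0.644, -0.292, 0.644, 0.292]
contact_force: [-0.2, 0.6, 0.2]
gripper_width: 85.7
time: 3.33
tcp_pos: [416.7, 61.3, 249.3]
ee_rot: [0.554, -0.439, 0.554, 0.439]
contact_force: [0.9, -0.3, -0.1]
gripper_width: 85.5
tcp [416.7  61.3 249.3] shift cm [ 4.93 -1.82 13.08] turn [ 0.0005  0.     -0.0001]
[ 1.46064507e-01  4.81029356e-02 -1.80173221e-01  1.34259312e+00
  2.89312976e-05  3.76552614e-01]
```

View pics/w1.png

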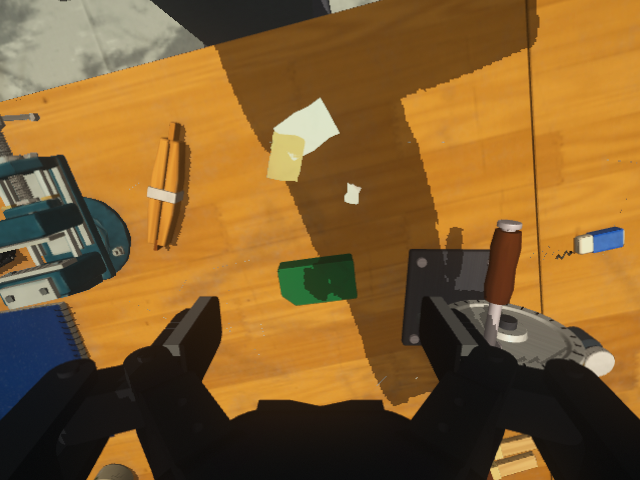

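The wrist view shows the handle at about (503,265), well to tool +z. The wheel is beyond it, and the turn now matches the target. Next I move above the handle.

```bash
python3 -m inch '[[[0,-0.45,3.25],[0,0,0],1],[[0,-0.45,3.25],[0,0,0],1],[[0,-0.45,3.25],[0,0,0],1],[[0,-0.47,3.33],[0,0,0],1],[[2,0,0],[0,0,0],1],[[2,0,0],[0,0,0],1],[[0,0,0],[0,0,0],1]]'
python3 - <<'E'
from h import *
need(H0-19*Z)
cv2.imwrite("pics/w2.png",cams.snapshot("wrist")["frame"])
cv2.imwrite("pics/s2.png",cams.snapshot("scene")["frame"])
E
```

```text
time: 3.97
tcp_pos: [463.7, 184.1, 206.0]
ee_rot: [0.555, -0.436, 0.558, 0.437]
contact_force: [-1.3, -0.2, -1.4]
gripper_width: 85.3
tcp [463.7 184.1 206. ] shift cm [ 6.17 -0.08  0.07] turn [-0.0095 -0.0028 -0.004 ]
```

View pics/w2.png

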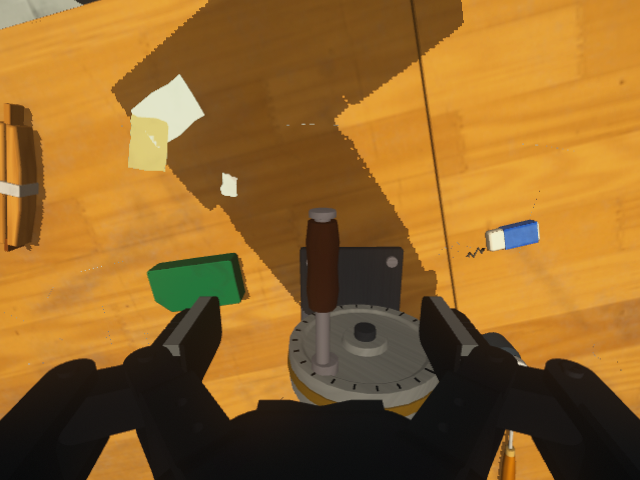

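The handle is centred between the fingers, at x≈322 against the jaw centre of 320. I descend and close.

```bash
python3 -m inch '[[[2,0,0],[0,0,0],1],[[2,0,0],[0,0,0],1],[[1.5,0,0],[0,0,0],1],[[0.5,0,0],[0,0,0],1],[[0,0,0],[0,0,0],1],[[0,0,0],[0,0,0],1]]'
python3 -m inch '[[[0,0,0],[0,0,0],0.4],[[0,0,0],[0,0,0],0.25],[[0,0,0],[0,0,0],0.1],[[0,0,0],[0,0,0],0],[[0,0,0],[0,0,0],0],[[0,0,0],[0,0,0],0]]' 40
python3 -m inch '[[[0,0,0],[0,0,0],0],[[0,0,0],[0,0,0],0],[[0,0,0],[0,0,0],0],[[0,0,0],[0,0,0],0]]'
python3 - <<'E'
from h import *
need(H0-19*Z); print(sensors.sense()['contact_force'])
cv2.imwrite("pics/w3.png",cams.snapshot("wrist")["frame"])
cv2.imwrite("pics/s3.png",cams.snapshot("scene")["frame"])
E
```

```text
time: 4.57
tcp_pos: [465.6, 184.2, 150.7]
ee_rot: [0.556, -0.437, 0.555, 0.437]
contact_force: [0.0, -0.3, 0.7]
gripper_width: 85.8
time: 5.07
tcp_pos: [465.3, 184.6, 149.5]
ee_rot: [0.556, -0.437, 0.555, 0.438]
contact_force: [1.0, 3.2, -0.9]
gripper_width: 17.6
time: 5.4
tcp_pos: [465.2, 184.5, 149.4]
ee_rot: [0.556, -0.437, 0.555, 0.438]
contact_force: [1.4, 4.8, -0.1]
gripper_width: 17.5
tcp [465.2 184.5 149.4] shift cm [ 0.51  0.09 -0.02] turn [-0.0057  0.0006  0.0001]
[ 1.39110045  4.77732194 -0.14834398]
```

View pics/w3.png

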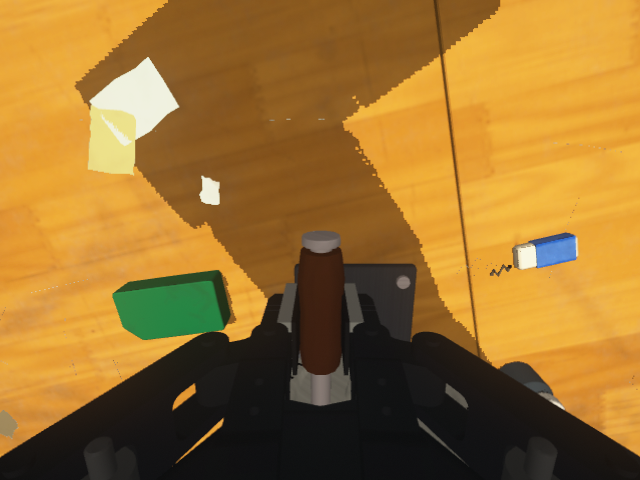

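View pics/s3.png

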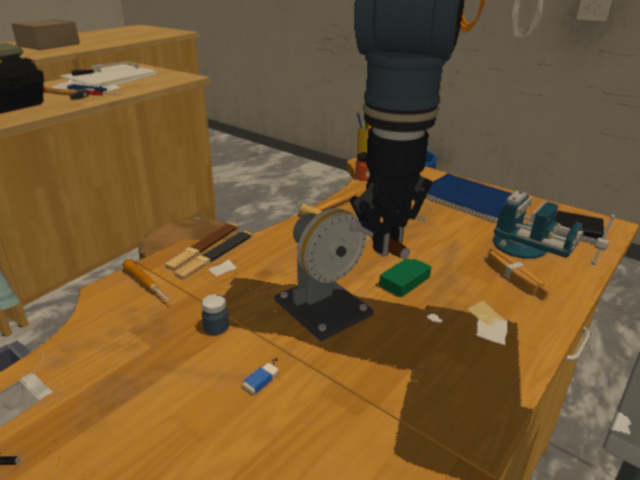

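The handle is held (width 17.5 mm) but sits about 5 mm low in the pads. I re-seat it lower.

```bash
python3 -m inch '[[[0,0,0],[0,0,0],0.4],[[0,0,0],[0,0,0],0.4],[[0.5,0.1,0],[0,0,0],0.4],[[0,0,0],[0,0,0],0.4],[[0,0,0],[0,0,0],0],[[0,0,0],[0,0,0],0],[[0,0,0],[0,0,0],0],[[0,0,0],[0,0,0],0]]' 40
python3 -m inch '[[[0,0,0],[0,0,0],0],[[0,0,0],[0,0,0],0]]'
cat >> h.py <<'E'
import json
def log():
    s=sensors.sense(); 
    open("log.txt","a").write(json.dumps(dict(t=float(s["time"]),p=list(map(float,s["tcp_pos"])),f=list(map(float,s["contact_force"])),m=list(map(float,s["torque"]))))+"\n")
    p,r=tool(s);f=np.array(s["contact_force"]);d=p+19*Z-AX
    y,z=d@Y,d[2];th=np.arctan2(y,z);e=np.array([np.cos(th),-np.sin(th)]);F=np.array([f@Y,f[2]])
    print("t%.2f th %.1f r %.1f x %.1f | Fy %.1f Fz %.1f Fx %.1f Ft(+th) %.2f Fr %.2f w %.1f"%(s["time"],np.degrees(th),np.hypot(y,z),d@X,F[0],F[1],f@X,F@e,F@[np.sin(th),np.cos(th)],s["gripper_width"]))
E
cat > l.py <<'E'
from h import *
log()
E
python3 l.py
python3 - <<'E'
import numpy as np
# shifts (tool x=-dz, z=dy) for 12-deg steps of th from -42 (th from up toward +Y), cm
for th in range(-42,330,12):
    a,b=np.radians([th,th+12]);print(th+12,round(-4.5*(np.cos(b)-np.cos(a)),2),round(4.5*(np.sin(b)-np.sin(a)),2))
E
```

```text
time: 6.17
tcp_pos: [464.0, 184.6, 144.2]
ee_rot: [0.556, -0.437, 0.556, 0.438]
contact_force: [-0.8, 4.7, -4.7]
gripper_width: 17.3
time: 6.33
tcp_pos: [464.0, 184.6, 144.2]
ee_rot: [0.555, -0.437, 0.556, 0.438]
contact_force: [0.1, 5.5, -5.4]
gripper_width: 17.3
t6.33 th -42.3 r 44.9 x -0.1 | Fy 5.4 Fz -5.4 Fx -1.1 Ft(+th) 0.36 Fr -7.63 w 17.3
-30 -0.55 0.76
-18 -0.38 0.86
-6 -0.2 0.92
6 -0.0 0.94
18 0.2 0.92
30 0.38 0.86
42 0.55 0.76
54 0.7 0.63
66 0.81 0.47
78 0.89 0.29
90 0.94 0.1
102 0.94 -0.1
114 0.89 -0.29
126 0.81 -0.47
138 0.7 -0.63
150 0.55 -0.76
162 0.38 -0.86
174 0.2 -0.92
186 -0.0 -0.94
198 -0.2 -0.92
210 -0.38 -0.86
222 -0.55 -0.76
234 -0.7 -0.63
246 -0.81 -0.47
258 -0.89 -0.29
270 -0.94 -0.1
282 -0.94 0.1
294 -0.89 0.29
306 -0.81 0.47
318 -0.7 0.63
330 -0.55 0.76
```

```bash
python3 -m inch '[[[-0.19,0,0.24],[0,0,0],0],[[-0.18,0,0.26],[0,0,0],0],[[-0.17,0,0.27],[0,0,0],0]]' >/dev/null; python3 l.py
python3 -m inch '[[[-0.14,0,0.28],[0,0,0],0],[[-0.13,0,0.29],[0,0,0],0],[[-0.11,0,0.29],[0,0,0],0]]' >/dev/null; python3 l.py
python3 -m inch '[[[-0.09,0,0.3],[0,0,0],0],[[-0.07,0,0.31],[0,0,0],0],[[-0.04,0,0.31],[0,0,0],0]]' >/dev/null; python3 l.py
python3 -m inch '[[[-0.02,0,0.31],[0,0,0],0],[[0,0,0.32],[0,0,0],0],[[0.02,0,0.31],[0,0,0],0]]' >/dev/null; python3 l.py
```

```text
t6.58 th -30.3 r 45.0 x -0.1 | Fy -0.8 Fz -2.0 Fx -3.8 Ft(+th) -1.66 Fr -1.32 w 17.7
t6.83 th -18.1 r 45.2 x -0.0 | Fy -2.5 Fz 4.3 Fx -5.6 Ft(+th) -1.05 Fr 4.84 w 17.4
t7.08 th -5.9 r 45.4 x 0.0 | Fy -3.1 Fz 8.6 Fx -8.1 Ft(+th) -2.22 Fr 8.88 w 17.3
t7.33 th 6.4 r 45.7 x 0.1 | Fy -0.4 Fz 10.1 Fx -7.6 Ft(+th) -1.56 Fr 9.99 w 17.6
```

```bash

python3 -m inch '[[[0,0.02,0.31],[0,0,0],0],[[0.03,0.02,0.31],[0,0,0],0],[[0.06,0.01,0.3],[0,0,0],0]]' >/dev/null; python3 l.py
python3 -m inch '[[[0.09,0.01,0.3],[0,0,0],0],[[0.11,0,0.29],[0,0,0],0],[[0.13,0,0.27],[0,0,0],0]]' >/dev/null; python3 l.py
python3 -m inch '[[[0.17,0,0.27],[0,0,0],0],[[0.18,0,0.25],[0,0,0],0],[[0.2,0,0.24],[0,0,0],0]]' >/dev/null; python3 l.py
python3 -m inch '[[[0.21,0,0.23],[0,0,0],0],[[0.23,0,0.21],[0,0,0],0],[[0.25,0,0.19],[0,0,0],0]]' >/dev/null; python3 l.py
```

```text
t7.58 th 17.8 r 46.2 x 0.1 | Fy -1.1 Fz 2.2 Fx -0.6 Ft(+th) -1.70 Fr 1.75 w 17.8
t7.83 th 29.4 r 46.4 x 0.1 | Fy 0.1 Fz 3.9 Fx 0.7 Ft(+th) -1.88 Fr 3.46 w 17.5
t8.08 th 41.2 r 46.4 x 0.2 | Fy 2.2 Fz 5.2 Fx 0.4 Ft(+th) -1.83 Fr 5.37 w 17.5
t8.33 th 52.9 r 46.5 x 0.2 | Fy 2.9 Fz 5.7 Fx 0.2 Ft(+th) -2.82 Fr 5.76 w 17.5
```

```bash

python3 -m inch '[[[0.24,0,0.2],[0,0,0],0],[[0.26,0,0.18],[0,0,0],0],[[0.27,0,0.15],[0,0,0],0]]' >/dev/null; python3 l.py
python3 -m inch '[[[0.29,0,0.12],[0,0,0],0],[[0.3,0,0.1],[0,0,0],0],[[0.3,0,0.07],[0,0,0],0]]' >/dev/null; python3 l.py
python3 -m inch '[[[0.31,0,0.05],[0,0,0],0],[[0.31,0,0.03],[0,0,0],0],[[0.32,0,0.02],[0,0,0],0]]' >/dev/null; python3 l.py
python3 -m inch '[[[0.32,0,-0.01],[0,0,0],0],[[0.31,0,-0.03],[0,0,0],0],[[0.31,0,-0.06],[0,0,0],0]]' >/dev/null; python3 l.py
python3 -m inch '[[[0.3,0,-0.08],[0,0,0],0],[[0.3,0,-0.1],[0,0,0],0],[[0.29,0,-0.11],[0,0,0],0]]' >/dev/null; python3 l.py
```

```text
t8.58 th 64.4 r 46.6 x 0.2 | Fy 2.5 Fz 4.8 Fx 2.8 Ft(+th) -3.31 Fr 4.31 w 17.2
t8.83 th 76.0 r 46.4 x 0.2 | Fy 4.3 Fz 5.9 Fx 2.5 Ft(+th) -4.70 Fr 5.56 w 17.4
t9.08 th 87.6 r 46.3 x 0.3 | Fy 5.8 Fz 4.0 Fx 2.7 Ft(+th) -3.73 Fr 5.97 w 17.6
t9.33 th 99.3 r 46.1 x 0.3 | Fy 7.7 Fz 3.3 Fx 1.4 Ft(+th) -4.48 Fr 7.03 w 17.3
t9.58 th 111.0 r 45.8 x 0.2 | Fy 9.5 Fz 2.5 Fx 2.1 Ft(+th) -5.78 Fr 7.96 w 17.3
```

```bash

python3 -m inch '[[[0.28,0,-0.11],[0,0,0],0],[[0.28,0,-0.13],[0,0,0],0],[[0.27,0,-0.14],[0,0,0],0]]' >/dev/null; python3 l.py
python3 -m inch '[[[0.26,0,-0.17],[0,0,0],0],[[0.25,0,-0.19],[0,0,0],0],[[0.23,0,-0.21],[0,0,0],0]]' >/dev/null; python3 l.py
python3 -m inch '[[[0.22,0,-0.22],[0,0,0],0],[[0.2,0,-0.24],[0,0,0],0],[[0.18,0,-0.25],[0,0,0],0]]' >/dev/null; python3 l.py
python3 -m inch '[[[0.17,0,-0.27],[0,0,0],0],[[0.15,0,-0.28],[0,0,0],0],[[0.13,0,-0.29],[0,0,0],0]]' >/dev/null; python3 l.py
python3 -m inch '[[[0.1,0,-0.29],[0,0,0],0],[[0.08,0,-0.3],[0,0,0],0],[[0.06,0,-0.31],[0,0,0],0]]' >/dev/null; python3 l.py
```

```text
t9.83 th 122.8 r 45.7 x 0.2 | Fy 4.2 Fz 5.0 Fx 2.4 Ft(+th) -6.49 Fr 0.81 w 17.3
t10.08 th 134.8 r 45.5 x 0.2 | Fy 2.1 Fz 7.5 Fx 3.3 Ft(+th) -6.81 Fr -3.81 w 17.3
t10.33 th 146.5 r 45.4 x 0.3 | Fy 1.1 Fz 11.6 Fx 1.7 Ft(+th) -7.26 Fr -9.05 w 17.3
t10.58 th 158.1 r 45.3 x 0.3 | Fy 0.5 Fz 16.8 Fx 0.5 Ft(+th) -6.72 Fr -15.41 w 17.9
t10.83 th 169.4 r 45.0 x 0.3 | Fy 5.0 Fz 16.9 Fx -0.5 Ft(+th) -8.05 Fr -15.69 w 17.4
```

```bash

python3 -m inch '[[[-0.01,0,-0.3],[0,0,0],0],[[-0.03,0,-0.3],[0,0,0],0],[[-0.01,0,-0.3],[0,0,0],0]]' >/dev/null; python3 l.py
python3 -m inch '[[[-0.04,0,-0.31],[0,0,0],0],[[-0.07,0,-0.31],[0,0,0],0],[[-0.09,0,-0.3],[0,0,0],0]]' >/dev/null; python3 l.py
python3 -m inch '[[[-0.11,0,-0.3],[0,0,0],0],[[-0.13,0,-0.29],[0,0,0],0],[[-0.15,0,-0.28],[0,0,0],0]]' >/dev/null; python3 l.py
python3 -m inch '[[[-0.16,0,-0.27],[0,0,0],0],[[-0.18,0,-0.25],[0,0,0],0],[[-0.2,0,-0.24],[0,0,0],0]]' >/dev/null; python3 l.py
python3 -m inch '[[[-0.22,0,-0.23],[0,0,0],0],[[-0.23,0,-0.21],[0,0,0],0],[[-0.25,0,-0.19],[0,0,0],0]]' >/dev/null; python3 l.py
```

```text
t11.08 th -179.0 r 44.3 x 0.1 | Fy 6.4 Fz 5.0 Fx 2.8 Ft(+th) -6.27 Fr -5.12 w 17.6
t11.33 th -166.5 r 43.8 x -0.1 | Fy 6.4 Fz -0.7 Fx 4.0 Ft(+th) -6.42 Fr -0.78 w 17.3
t11.58 th -153.7 r 43.4 x -0.2 | Fy 4.5 Fz -4.6 Fx 4.5 Ft(+th) -6.05 Fr 2.09 w 17.6
t11.83 th -141.2 r 43.2 x -0.3 | Fy 2.7 Fz -6.0 Fx 6.0 Ft(+th) -5.90 Fr 2.97 w 17.5
t12.08 th -128.4 r 43.1 x -0.4 | Fy -0.0 Fz -6.8 Fx 7.0 Ft(+th) -5.32 Fr 4.27 w 17.3
```

```bash

python3 -m inch '[[[-0.25,-0.01,-0.19],[0,0,0],0],[[-0.26,-0.01,-0.17],[0,0,0],0],[[-0.27,-0.01,-0.15],[0,0,0],0]]' >/dev/null; python3 l.py
python3 -m inch '[[[-0.29,0,-0.12],[0,0,0],0],[[-0.3,0,-0.1],[0,0,0],0],[[-0.3,0,-0.07],[0,0,0],0]]' >/dev/null; python3 l.py
python3 -m inch '[[[-0.31,0,-0.05],[0,0,0],0],[[-0.31,0,-0.03],[0,0,0],0],[[-0.32,0,-0.02],[0,0,0],0]]' >/dev/null; python3 l.py
python3 -m inch '[[[-0.32,0,0.01],[0,0,0],0],[[-0.31,0,0.03],[0,0,0],0],[[-0.31,0,0.06],[0,0,0],0]]' >/dev/null; python3 l.py
python3 -m inch '[[[-0.3,0,0.08],[0,0,0],0],[[-0.3,0,0.1],[0,0,0],0],[[-0.29,0,0.12],[0,0,0],0]]' >/dev/null; python3 l.py
```

```text
t12.33 th -116.0 r 43.2 x -0.3 | Fy 0.5 Fz -4.5 Fx 5.1 Ft(+th) -4.28 Fr 1.57 w 17.4
t12.58 th -103.1 r 43.1 x -0.4 | Fy -3.5 Fz -4.3 Fx 5.7 Ft(+th) -3.36 Fr 4.42 w 17.4
t12.83 th -90.4 r 43.3 x -0.4 | Fy -4.9 Fz -3.7 Fx 4.4 Ft(+th) -3.71 Fr 4.92 w 17.3
t13.08 th -77.9 r 43.4 x -0.5 | Fy -7.7 Fz -1.1 Fx 4.9 Ft(+th) -2.67 Fr 7.27 w 17.4
t13.33 th -65.5 r 43.6 x -0.4 | Fy -9.9 Fz 0.5 Fx 3.4 Ft(+th) -3.62 Fr 9.21 w 17.4
```

```bash

python3 -m inch '[[[-0.28,0,0.12],[0,0,0],0],[[-0.28,0,0.14],[0,0,0],0],[[-0.27,0,0.16],[0,0,0],0]]' >/dev/null; python3 l.py
python3 -m inch '[[[-0.25,0,0.19],[0,0,0],0],[[-0.24,0,0.2],[0,0,0],0],[[-0.23,0,0.22],[0,0,0],0]]' >/dev/null; python3 l.py
python3 -m inch '[[[-0.21,0,0.23],[0,0,0],0],[[-0.19,0,0.24],[0,0,0],0],[[-0.17,0,0.26],[0,0,0],0]]' >/dev/null; python3 l.py
python3 -m inch '[[[-0.15,0,0.28],[0,0,0],0],[[-0.13,0,0.29],[0,0,0],0],[[-0.11,0,0.29],[0,0,0],0]]' >/dev/null; python3 l.py
cat > fit.py <<'E'
from h import *
from scipy.optimize import least_squares
import sys
L=[json.loads(l) for l in open("log.txt")][1:]
p=np.array([l["p"] for l in L])+[0,0,19]-AX;f=np.array([l["f"] for l in L])
y,z,F1,F2=p@Y,p[:,2],f@Y,f[:,2]
c=least_squares(lambda c:np.hypot(y-c[0],z-c[1])-c[2],[0,0,45]).x;print("circle",c)
th=np.arctan2(y-c[0],z-c[1]);d=np.sign(np.gradient(np.unwrap(th)))
Ft=F1*np.cos(th)-F2*np.sin(th);Fr=F1*np.sin(th)+F2*np.cos(th)
tau=-Ft*.045  # torque applied by hand in +th
for extra in(0,1):
  A=np.c_[d,np.sin(th),np.cos(th)]+0
  if extra: A=np.c_[A,Fr*.045]   # radial leakage
  k,res,_,_=np.linalg.lstsq(A,tau,rcond=None)
  sd=np.sqrt(res[0]/(len(tau)-A.shape[1]))*np.sqrt(np.diag(np.linalg.inv(A.T@A)))
  # heavy at angle a=th+g : hand torque = tf*d - M sin(th+g)  (heavy right..: gravity torque +M sin a)
  g=np.arctan2(-k[2],-k[1]);M=np.hypot(k[1],k[2])
  print("fric",k[0],"M",M,"heavy leads handle by",np.degrees(g),"-> handle th for heavy down",np.degrees(np.pi-g)%360,"sd deg",np.degrees(sd[1]/M),k[3:])
print(np.c_[np.degrees(th),tau-A@k].round(3)[:0])
E
python3 fit.py
```

```text
t13.58 th -52.9 r 44.0 x -0.4 | Fy -6.4 Fz 2.0 Fx 3.1 Ft(+th) -2.20 Fr 6.30 w 17.8
t13.83 th -40.3 r 44.4 x -0.3 | Fy -4.5 Fz 2.9 Fx 1.8 Ft(+th) -1.60 Fr 5.13 w 17.4
t14.08 th -27.8 r 44.8 x -0.2 | Fy -4.3 Fz 4.2 Fx 1.6 Ft(+th) -1.86 Fr 5.78 w 17.9
t14.33 th -15.2 r 45.2 x -0.2 | Fy -2.6 Fz 4.4 Fx 1.2 Ft(+th) -1.36 Fr 4.90 w 17.5
circle [ 1.55954018  0.68501454 44.90550365]
fric 0.18059613401517224 M 0.12434298447754052 heavy leads handle by 102.68967736671803 -> handle th for heavy down 77.31032263328197 sd deg 2.4479359923454385 []
fric 0.1806192102511934 M 0.12428254465066484 heavy leads handle by 102.69054203315851 -> handle th for heavy down 77.30945796684149 sd deg 2.519700735286521 [-0.00024402]
[]
```

The circle fits well: radius 44.9 mm, friction 0.18 N m, heavy side 0.124 N m, heavy side down at a handle angle of about 77°. I turn back the other way to cancel bias and lag, ending near that angle.

```bash

python3 -m inch '[[[0.11,0,-0.29],[0,0,0],0],[[0.13,0,-0.29],[0,0,0],0],[[0.15,0,-0.28],[0,0,0],0]]' >/dev/null; python3 l.py
python3 -m inch '[[[0.17,0,-0.26],[0,0,0],0],[[0.19,0,-0.24],[0,0,0],0],[[0.21,0,-0.23],[0,0,0],0]]' >/dev/null; python3 l.py
python3 -m inch '[[[0.23,0,-0.22],[0,0,0],0],[[0.24,0,-0.2],[0,0,0],0],[[0.25,0,-0.19],[0,0,0],0]]' >/dev/null; python3 l.py
python3 -m inch '[[[0.27,0,-0.17],[0,0,0],0],[[0.28,0,-0.15],[0,0,0],0],[[0.28,0,-0.13],[0,0,0],0]]' >/dev/null; python3 l.py
python3 -m inch '[[[0.29,0,-0.12],[0,0,0],0],[[0.3,0,-0.1],[0,0,0],0],[[0.3,0,-0.08],[0,0,0],0]]' >/dev/null; python3 l.py
python3 -m inch '[[[0.31,0,-0.06],[0,0,0],0],[[0.31,0,-0.03],[0,0,0],0],[[0.32,0,-0.01],[0,0,0],0]]' >/dev/null; python3 l.py
```

```text
t14.58 th -26.1 r 44.7 x -0.2 | Fy 1.8 Fz 11.9 Fx -1.0 Ft(+th) 6.87 Fr 9.85 w 17.6
t14.83 th -38.8 r 44.2 x -0.3 | Fy -4.2 Fz 15.3 Fx -3.1 Ft(+th) 6.32 Fr 14.61 w 17.5
t15.08 th -51.9 r 43.8 x -0.3 | Fy -7.8 Fz 13.4 Fx -1.5 Ft(+th) 5.77 Fr 14.40 w 17.5
t15.33 th -64.9 r 43.4 x -0.4 | Fy -10.6 Fz 11.0 Fx -0.3 Ft(+th) 5.45 Fr 14.27 w 17.1
t15.58 th -77.6 r 43.3 x -0.4 | Fy -8.7 Fz 7.1 Fx 0.8 Ft(+th) 5.06 Fr 10.02 w 17.4
t15.83 th -90.3 r 43.2 x -0.4 | Fy -8.1 Fz 4.7 Fx 2.0 Ft(+th) 4.73 Fr 8.03 w 17.6
```

```bash

python3 -m inch '[[[0.32,0,0],[0,0,0],0],[[0.31,0,0.01],[0,0,0],0],[[0.31,0,0.03],[0,0,0],0]]' >/dev/null; python3 l.py
python3 -m inch '[[[0.3,0,0.07],[0,0,0],0],[[0.3,0,0.1],[0,0,0],0],[[0.29,0,0.12],[0,0,0],0]]' >/dev/null; python3 l.py
python3 -m inch '[[[0.28,0,0.14],[0,0,0],0],[[0.27,0,0.16],[0,0,0],0],[[0.26,0,0.18],[0,0,0],0]]' >/dev/null; python3 l.py
python3 -m inch '[[[0.25,0,0.19],[0,0,0],0],[[0.23,0,0.21],[0,0,0],0],[[0.22,0,0.23],[0,0,0],0]]' >/dev/null; python3 l.py
python3 -m inch '[[[0.2,0,0.24],[0,0,0],0],[[0.18,0,0.25],[0,0,0],0],[[0.16,0,0.27],[0,0,0],0]]' >/dev/null; python3 l.py
python3 -m inch '[[[0.15,0,0.28],[0,0,0],0],[[0.13,0,0.29],[0,0,0],0],[[0.11,0,0.3],[0,0,0],0]]' >/dev/null; python3 l.py
```

```text
t16.08 th -102.9 r 43.3 x -0.3 | Fy -2.3 Fz 3.8 Fx 1.8 Ft(+th) 4.17 Fr 1.36 w 17.7
t16.33 th -115.5 r 43.2 x -0.3 | Fy -1.9 Fz 3.2 Fx 1.6 Ft(+th) 3.73 Fr 0.36 w 17.3
t16.58 th -128.1 r 43.3 x -0.2 | Fy -0.7 Fz 3.4 Fx 1.7 Ft(+th) 3.10 Fr -1.50 w 16.9
t16.83 th -140.5 r 43.5 x -0.1 | Fy 1.6 Fz 5.1 Fx 1.9 Ft(+th) 2.01 Fr -4.91 w 17.4
t17.08 th -152.8 r 43.8 x -0.1 | Fy 1.6 Fz 7.2 Fx 0.9 Ft(+th) 1.83 Fr -7.13 w 17.5
t17.33 th -165.3 r 44.1 x 0.0 | Fy 2.1 Fz 8.9 Fx 1.0 Ft(+th) 0.20 Fr -9.18 w 17.4
```

```bash

python3 -m inch '[[[0.07,0,0.3],[0,0,0],0],[[0.05,0,0.31],[0,0,0],0],[[0.03,0,0.31],[0,0,0],0]]' >/dev/null; python3 l.py
python3 -m inch '[[[0.01,0,0.31],[0,0,0],0],[[-0.01,0,0.31],[0,0,0],0],[[-0.03,0,0.31],[0,0,0],0]]' >/dev/null; python3 l.py
python3 -m inch '[[[-0.06,0,0.31],[0,0,0],0],[[-0.08,0,0.3],[0,0,0],0],[[-0.1,0,0.29],[0,0,0],0]]' >/dev/null; python3 l.py
python3 -m inch '[[[-0.13,0,0.29],[0,0,0],0],[[-0.15,0,0.28],[0,0,0],0],[[-0.17,0,0.27],[0,0,0],0]]' >/dev/null; python3 l.py
python3 -m inch '[[[-0.18,0,0.25],[0,0,0],0],[[-0.2,0,0.24],[0,0,0],0],[[-0.22,0,0.22],[0,0,0],0]]' >/dev/null; python3 l.py
```

```text
t17.58 th -177.1 r 44.3 x 0.0 | Fy -0.6 Fz 7.3 Fx 1.2 Ft(+th) 0.97 Fr -7.24 w 17.3
t17.83 th 171.2 r 44.5 x 0.1 | Fy -2.6 Fz 5.2 Fx 1.4 Ft(+th) 1.75 Fr -5.53 w 17.5
t18.08 th 159.3 r 44.6 x 0.1 | Fy -0.4 Fz -1.1 Fx 3.7 Ft(+th) 0.74 Fr 0.93 w 17.8
t18.33 th 146.7 r 44.7 x -0.0 | Fy 3.7 Fz -8.4 Fx 5.6 Ft(+th) 1.50 Fr 9.08 w 17.8
t18.58 th 134.4 r 44.9 x -0.0 | Fy 8.7 Fz -12.2 Fx 5.1 Ft(+th) 2.64 Fr 14.74 w 17.5
```

```bash

python3 -m inch '[[[-0.21,0,0.23],[0,0,0],0],[[-0.23,0,0.21],[0,0,0],0],[[-0.24,0,0.19],[0,0,0],0]]' >/dev/null; python3 l.py
python3 -m inch '[[[-0.27,0,0.16],[0,0,0],0],[[-0.28,0,0.13],[0,0,0],0],[[-0.28,0,0.11],[0,0,0],0]]' >/dev/null; python3 l.py
python3 -m inch '[[[-0.29,0,0.11],[0,0,0],0],[[-0.3,0,0.1],[0,0,0],0],[[-0.3,0,0.08],[0,0,0],0]]' >/dev/null; python3 l.py
python3 -m inch '[[[-0.31,0,0.06],[0,0,0],0],[[-0.31,0,0.03],[0,0,0],0],[[-0.32,0,0.01],[0,0,0],0]]' >/dev/null; python3 l.py
python3 fit.py
```

```text
t18.83 th 122.3 r 45.5 x 0.1 | Fy 5.3 Fz -6.4 Fx 4.1 Ft(+th) 2.55 Fr 7.90 w 17.5
t19.08 th 110.4 r 45.6 x 0.2 | Fy 10.4 Fz -5.7 Fx 3.9 Ft(+th) 1.71 Fr 11.73 w 17.3
t19.33 th 98.6 r 46.1 x 0.2 | Fy 7.1 Fz -3.9 Fx 4.3 Ft(+th) 2.80 Fr 7.56 w 17.4
t19.58 th 86.8 r 46.3 x 0.2 | Fy 4.5 Fz -3.5 Fx 4.9 Ft(+th) 3.73 Fr 4.27 w 17.5
circle [ 1.5045379   0.66647157 44.84282913]
fric 0.18146037371288673 M 0.12834598312388473 heavy leads handle by 103.75119170179799 -> handle th for heavy down 76.24880829820201 sd deg 1.7891891209967732 []
fric 0.1812548304144738 M 0.12738610430169678 heavy leads handle by 103.83572254065781 -> handle th for heavy down 76.16427745934219 sd deg 1.8182488133860266 [-0.00400694]
[]
```

```bash

python3 -m inch '[[[-0.28,0,-0.01],[0,0,0],0],[[-0.28,0,-0.03],[0,0,0],0],[[-0.24,0,-0.04],[0,0,0],0],[[0,0,0],[0,0,0],0],[[0,0,0],[0,0,0],0],[[0,0,0],[0,0,0],0]]'; 
python3 - <<'E'
from h import *
s=sensors.sense();p,_=tool();d=p+19*Z-AX
print("fitted th",np.degrees(np.arctan2(d@Y-1.5,d[2]-.67)),np.abs(s["joint_velocities"]).max(),s["contact_force"],s["gripper_width"])
L=[json.loads(l) for l in open("log.txt")][1:]
p=np.array([l["p"] for l in L])+[0,0,19]-AX;f=np.array([l["f"] for l in L])
th=np.arctan2(p@Y-1.5,p[:,2]-.67);Ft=(f@Y)*np.cos(th)-f[:,2]*np.sin(th);d=np.sign(np.gradient(np.unwrap(th)))
n=33
for nm,i in(("fwd",slice(0,n)),("rev",slice(n,None))):
    A=np.c_[d[i],np.sin(th[i]),np.cos(th[i])];k=np.linalg.lstsq(A,-Ft[i]*.045,rcond=None)[0]
    print(nm,len(A),k,np.degrees(np.pi-np.arctan2(-k[2],-k[1])))
cv2.imwrite("pics/s4.png",cams.snapshot("scene")["frame"]);cv2.imwrite("pics/w4.png",cams.snapshot("wrist")["frame"])
E
```

```text
time: 20.08
tcp_pos: [481.6, 257.9, 121.6]
ee_rot: [0.556, -0.437, 0.555, 0.438]
contact_force: [0.8, 5.0, 5.8]
gripper_width: 17.6
fitted th 77.13345162936979 0.002224875551195124 [0.80431057 5.01806632 5.79383919] 17.623810541078537
fwd 33 [ 0.18156971  0.02795819 -0.12251811] 77.14542281519965
rev 20 [ 0.18278571  0.03319017 -0.13012319] 75.69082693939659
```

View pics/s4.png

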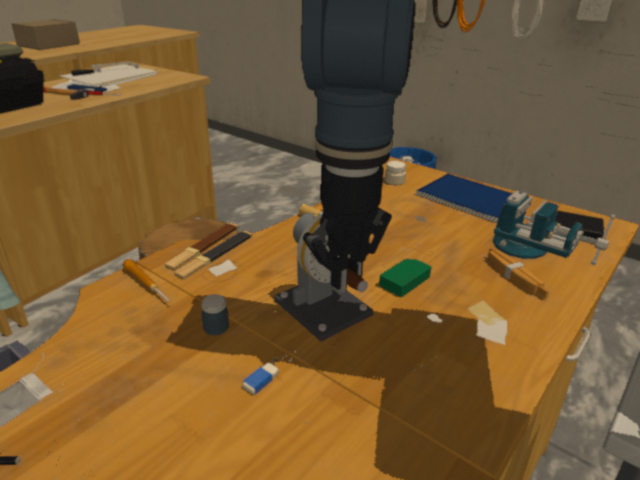

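View pics/w4.png

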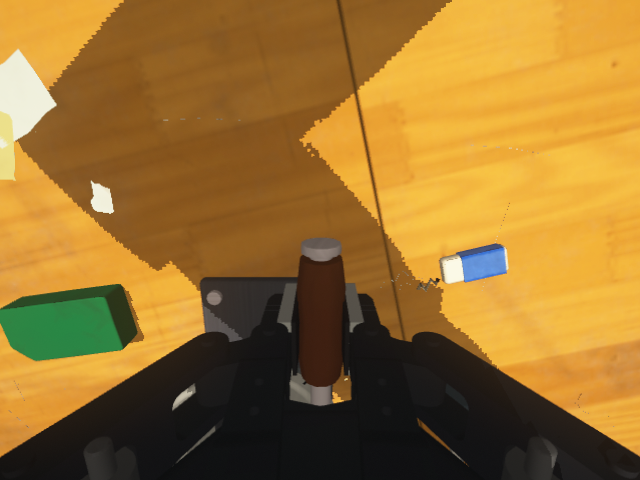

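Both passes agree (77.1° and 75.7°), and the handle is firmly held with the bystanders untouched. One thing looks off: there is residual vertical force at rest. I'll hold to check for creep, then relieve it.

```bash

python3 -m inch '[[[0,0,0],[0,0,0],0],[[0,0,0],[0,0,0],0],[[0,0,0],[0,0,0],0],[[0,0,0],[0,0,0],0]]'; python3 l.py
python3 -m inch '[[[-0.02,0,0.02],[0,0,0],0],[[0,0,0],[0,0,0],0],[[0,0,0],[0,0,0],0],[[0,0,0],[0,0,0],0]]'; python3 l.py;python3 -m inch '[[[0,0,0],[0,0,0],0],[[0,0,0],[0,0,0],0],[[0,0,0],[0,0,0],0],[[0,0,0],[0,0,0],0]]'; python3 l.py
```

```text
time: 20.52
tcp_pos: [481.6, 257.9, 121.6]
ee_rot: [0.556, -0.437, 0.555, 0.438]
contact_force: [2.8, 4.4, 5.9]
gripper_width: 17.9
t20.52 th 76.7 r 46.4 x 0.3 | Fy 5.0 Fz 5.9 Fx 1.7 Ft(+th) -4.62 Fr 6.19 w 17.9
time: 20.85
tcp_pos: [481.6, 257.9, 121.7]
ee_rot: [0.556, -0.437, 0.555, 0.438]
contact_force: [1.6, 4.9, 3.6]
gripper_width: 17.6
t20.85 th 76.7 r 46.4 x 0.3 | Fy 5.1 Fz 3.6 Fx 0.4 Ft(+th) -2.29 Fr 5.77 w 17.6
time: 21.18
tcp_pos: [481.6, 257.9, 121.6]
ee_rot: [0.556, -0.437, 0.555, 0.438]
contact_force: [2.1, 5.2, 3.9]
gripper_width: 17.2
t21.18 th 76.7 r 46.4 x 0.2 | Fy 5.5 Fz 3.9 Fx 0.9 Ft(+th) -2.56 Fr 6.25 w 17.2
```

```bash
python3 -c "
from rig import robot,sensors
s=sensors.sense();print(s['time'],abs(s['joint_velocities']).max(),s['gripper_width']);print(robot.job_done())"
```

```text
21.1833 0.0020494156715175848 17.229512845803104
the job is handed in; nothing more can be done
None
```

I gripped the wooden handle from above and turned the wheel one full turn, plus a little. I then turned it back about 270° and stopped with the heavy side down by my force estimate. I handed the job in at 21.2 s, still holding the handle.

- **Where the heavy side is:** The tangential force gave a friction of 0.18 N m and a heavy side of 0.128 N m. The heavy side leads the handle by about 104°, so it is straight down with the handle at 76° (0° is up, positive to the stand's left). The forward turn alone gave 77.1° and the way back 75.7°; the statistical error is about 2°.
- **Final state:** The handle stands at about 77° and did not creep over the last second. Joint speeds were about 0.002 rad/s and the grip width was 17 mm.
- **Remaining load:** I still felt about 2.5 N tangential and 6 N radial at rest. At the first stop the tangential force was 4.6 N, more than the roughly 4 N the friction should hold, so I eased it off. The tangential force is now within what friction holds.
- **Less certain:** I could not separate a small force-sensor offset from the heavy side's pull. An offset of 0.1 to 0.3 N, as the free-air readings suggest, would shift the angle by about 2 to 6°.
- **Bystanders:** The eraser, the wax block and the jar looked untouched in the last pictures.

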